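# Set a levelling foot to its mark and pin it

### The job

Turn the levelling foot in its stand by its hexagon until the drilled tongue points at the red bushing, with the hole in the tongue over the bushing's hole. Then take the red-headed pin out of the pin rest, push it down through the tongue into the red bushing until its collar lies on the tongue, and let go. Leave the black-headed spare pin in the rest and do not disturb the side cutters or the connector plug.

Things in the scene. Friction and masses are not known exactly. Their poses are not given: they have to be found in the camera images.
- foot (a joint): Angle of the levelling foot in the stand, rad, counter-clockwise seen from above, limits -1.7 to 1.7, held by friction (0.15 N m). 0: the tongue points along the stand's x axis, midway between the two bushings, which lie at +0.85 and -0.85 rad (which is red varies).
- foot_hex (a point): On the foot's vertical turning axis, in the top face of its steel hexagon, 66 mm above the deck. x points along the tongue, z up. Hexagon: 32 mm across flats, 42 to 66 mm above the deck; its flats face 30, 90 and 150 degrees from x, and the reverse ways. A threaded stud, 14 mm thick, stands 18 mm above it; a silver disc of 72 mm diameter lies below, its top 42 mm above the deck.
- tongue_hole (a point): Centre of the 12 mm through hole near the end of the foot's silver tongue, in the tongue's top face, 42 mm above the deck. The tongue is 26 mm wide and 8 mm thick and reaches 71 mm from the turning axis; the hole lies 58 mm from the axis. x points along the tongue, away from the axis.
- red_bushing_hole (a point): Centre of the upper mouth, 32 mm above the deck, of the red bushing: an upright tube on the stand, 27 mm outside, 12 mm bore, 20 mm deep, closed below by the base, with a red disc of 40 mm round its foot. It lies 58 mm from the foot's axis. The tongue passes 2 mm above it.
- blue_bushing_hole (a point): The same point of the blue bushing, which is alike but blue and not to be used.
- pin_red: The red-headed lock pin, upright in one hole of the pin rest. Origin on its axis at the underside of its steel collar; z up. Steel shank 9 mm thick, 28 mm long below the origin, tip tapered over 2.5 mm; collar 18 mm in diameter, 4 mm high; above it a round red head 22 mm in diameter, from 4 to 36 mm above the origin. 60 g.
- pin_black: The spare lock pin, same in size and origin, with a black head, in the other hole of the rest.
- side_cutters: Red-handled side cutters lying on the deck, 51 x 144 x 12 mm; origin under their centre.
- m12_plug: Small black round connector plug lying on the deck, 18 x 42 x 18 mm; origin under its centre.
- stand: The foot's fixed stand: a dark round steel plate 160 mm wide and 12 mm high with white ticks; origin under its centre, on the foot's turning axis; x points midway between the bushings.
- pin_rest: Fixed grey block 124 x 44 mm and 36 mm high with a pin in each of two 12 mm holes, 72 mm apart along its x; origin under its centre.
There are look-alikes about, which are no part of the job. Of the things like the pin_red, leave any that is yellow; of the rest the smaller one is meant.

How it is judged:
By the outcome, as a careful person would: the job done as asked, in the order asked, and still so for the second after the job is handed in, with the robot touching nothing.
It also fails if it takes over 51 s, if anything falls off the work surface, if the arm or the gripper's body presses on something with over 40 N, if the wrist force passes 120 N, or if a joint passes its speed limit or range.

### The arm

A 6-joint arm with a two-finger parallel gripper is mounted at the origin on a cart in front of the work surface, level with it; the furniture and walls round the work are solid. World frame = base frame: x ahead of the robot, y to its left, z up, the work surface at z = 0. Lengths are in m, angles in degrees, forces in N, time in s.
With the tool pointing down it reaches from about 0.375 to 0.9 m from the base axis. Payload 3.1 kg.
Tool frame: the origin (TCP) lies on the centre line of the jaws, within the pads' length; the fingertips stand 8 mm ahead of it and the grasp point (between the pads) lies 11 mm behind it; z points along the fingers, y is the direction in which the jaws open and shut (so a half turn about z gives the same grasp; the last joint's range is limited). The gripper opens to 87 mm and grips with 3 to 60 N. Pads are 19 mm wide; open, the fingers measure 117 mm over their backs; the gripper's body (75 mm by 190 mm) begins 51 mm behind the grasp point.
Start: joints at [-78.868, 30.224, 82.088, -0, 67.689, -10.227], TCP at [0.228, -0.582, 0.231] pointing down, gripper open.
Joint ranges: [-176.69, 176.69], [-43.24, 126.21], [12.49, 139.97], [-82, 262], [0, 151.66], [-163.58, 163.58]. Speed limits (degrees/s): [159.86, 159.86, 180, 180, 180, 180].

### API

Orientations are given as a 3x3 rotation matrix whose columns are the frame's x, y, z axes.
In Python, from rig import * gives the robot as it stands. The module is installed in compiled form; this text tells all that it offers.
- The arm moves only by the tool arm_command, never from a script. Its argument "commands" is a list of rows, each an object with "translation": the shift along the tool's x, y, z scaled (see below), a list of three; "dr": the turn, a rotation vector about the tool's x, y, z scaled (see below), a list of three; "jaw": the closure, from 0 (fully open) to 1 (shut). In form: [{"translation": [x, y, z], "dr": [ax, ay, az], "jaw": jaw}, ...]. A call has 1 to 12 rows; each row shifts and turns the commanded pose from where the row before left it, along the tool's axes as they then stand; what a row does not reach is not made up. The controller multiplies each number of a shift by 25 mm and each number of a turn by 6 degrees. A row lasts 1/12 s, in which the tool goes at most 41.7 mm and 7.16 degrees, less where a joint would pass 70% of its speed; a pose out of reach is approached as far as the arm can. A call with a number of a shift or a turn outside -1 to 1 is refused whole. A call with a gripper value outside its range is refused whole. The fingers move at their own pace and stop on an object; the grip force is fixed at half the most. Time passes only in rows, so rows that do not move let the fingers close. It gives the time, the measured TCP pose, the force and the opening at its end, in the units of the state.
- read_state(): the state, without advancing time (a new reading comes with each control period).
- capture(name): name is "side" or "top" or "wrist"; returns (picture, depth): 420x560x3 uint8, red, green, blue; 420x560 float32, m along the optical axis (not along the pixel's ray), 0 where there is no reading.
- camera_model(name): a dict with "intrinsics" (3x3 intrinsics, pixels), "k1" (the pictures are not rectified: a ray, as slopes to the right and down, at radius r is drawn at 1 + k1 r^2 times it, then the intrinsics apply), "pose" (4x4, takes a point from camera to world coordinates); the wrist camera has in their place "mount" (4x4, takes a point from camera to tool coordinates, whose origin is the TCP and whose axes are the flange's). Camera axes: x right, y down, z forward; pixel columns grow to the right and rows downward; lengths in m; the calibration is good to about 2 mm. A picture is of the moment at which its call begins: read the wrist's pose just before it. camera_model takes no time and is no camera call.
- hand_in(): hands the job in, once; it reports no verdict.
The state is a dict: "time_s": time; "joint_positions": joint angles; "qvel": joint speeds; "tau": joint torques, N m; "position": TCP position; "tcp_rot": TCP orientation; "force": force on the tool from outside, world axes, zero at the start; "moment": the same for the moment, N m; "opening": opening from 0.0 (shut) to 1.0 (fully open).
Only numpy, scipy, OpenCV 4.12 (cv2) and the standard library are available. Lean on these libraries where they do the work, as an engineer would, in place of code of your own. Each camera call takes 0.05 s, during which the arm holds its last target.

## Working session

There is one attempt and no reset: what is moved stays moved. The work goes in short steps, Python scripts to look and compute and a tool call to move; the robot and the scene stay as the last step left them, time stands still between calls to the robot, and variables do not carry over. Pictures are saved under pics/ and viewed, and the job is handed in when it is done.

Besides the shell and the picture viewer there is one more tool, called after "Request:" in YAML: its name, and indented under it one key for each argument. arm_command: Moves the arm, as the interface text tells. Its arguments: {"type":"object","properties":{"commands":{"type":"array"}},"required":["commands"]}

```bash
mkdir -p pics; python3 - <<'E'
from rig import *
import cv2,numpy as np
s=read_state();print(s)
for n in("top","side","wrist"):
    p,d=capture(n);cv2.imwrite(f"pics/{n}0.png",p[:,:,::-1]);np.savez(f"{n}0.npz",p=p,d=d)
    print(n,camera_model(n))
E
```

```text
{'time_s': 0.0, 'joint_positions': array([-7.88668148e+01,  3.02779516e+01,  8.21569008e+01, -1.92092000e-04,
        6.76876320e+01, -1.02251024e+01]), 'qvel': array([-0.02254149, -0.07169068,  0.01804398,  0.05242484, -0.03590251,
        0.04957769]), 'tau': array([-1.41840574e-03, -4.40051472e+01, -1.76592010e+01,  6.31602807e-02,
        5.82238950e-02, -1.57054860e-04]), 'position': array([ 0.22753337, -0.58134636,  0.22957962]), 'tcp_rot': array([[ 9.31320820e-01,  3.64199612e-01, -4.15823056e-04],
       [ 3.64199655e-01, -9.31318535e-01,  2.09692606e-03],
       [ 3.76435938e-04, -2.10435351e-03, -9.99997715e-01]]), 'force': array([-0.72261099, -0.40186614,  0.34189275]), 'moment': array([ 0.00506139, -0.01917063, -0.02386653]), 'opening': 1.0014666032176929}
top {'intrinsics': array([[395.81470331,   0.        , 279.55073011],
       [  0.        , 395.81470331, 213.76426898],
       [  0.        ,   0.        ,   1.        ]]), 'k1': -0.0561048437645041, 'pose': array([[ 0.00338082, -0.99023305,  0.13938106,  0.39596824],
       [-0.99960055, -0.00725744, -0.0273143 ,  0.1
[... 445 characters left out ...]
9626 , -0.6932678 ],
       [-0.0099296 , -0.90668532, -0.42169081,  0.47589537],
       [ 0.        ,  0.        ,  0.        ,  1.        ]])}
wrist {'intrinsics': array([[352.25205107,   0.        , 275.95911852],
       [  0.        , 352.25205107, 214.05496168],
       [  0.        ,   0.        ,   1.        ]]), 'k1': -0.023043665310674134, 'mount': array([[-8.87595335e-04, -9.59399257e-01, -2.82050134e-01,
         7.69109957e-02],
       [ 9.99999460e-01, -1.00385671e-03,  2.67698959e-04,
         6.26375198e-04],
       [-5.39968102e-04, -2.82049744e-01,  9.59399630e-01,
        -1.55005557e-01],
       [ 0.00000000e+00,  0.00000000e+00,  0.00000000e+00,
         1.00000000e+00]])}
```

View pics/top0.png

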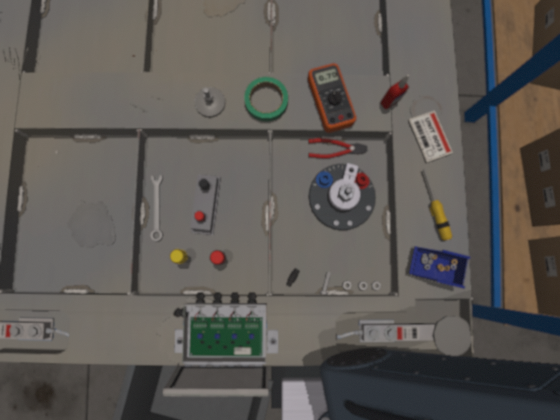

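View pics/side0.png

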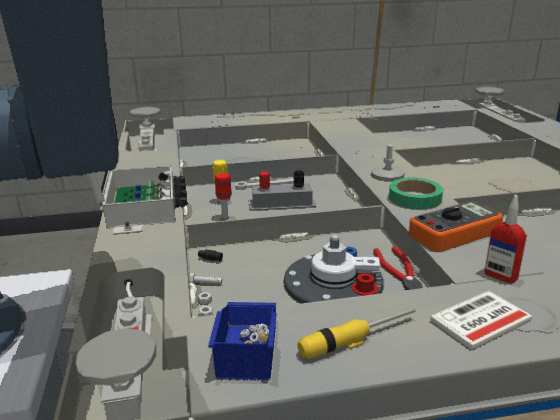

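View pics/wrist0.png

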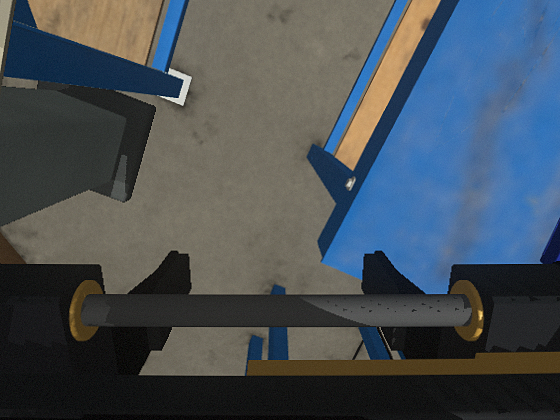

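The top view shows the stand at about (342,195), with the tongue up at (350,172), the blue bushing at (325,179) and the red bushing at (362,179). The rest is at (205,203), with the red pin at (200,216) and the black one at (205,184). The larger red and yellow decoys stand at (217,258) and (178,257). Next I measure these.

```bash
cat > h.py <<'E'
import numpy as np,cv2
from rig import camera_model
def Rz(a): c,s=np.cos(a),np.sin(a); return np.array([[c,-s,0],[s,c,0],[0,0,1]])
def pose(n,st=None):
    m=camera_model(n)
    if n=="wrist":
        T=np.eye(4);T[:3,:3]=st["tcp_rot"];T[:3,3]=st["position"];return T@np.array(m["mount"])
    return np.array(m["pose"])
def slopes(n,uv):
    m=camera_model(n);K=m["intrinsics"]
    uv=np.asarray(uv,float).reshape(-1,1,2)
    return cv2.undistortPointsIter(uv,K,np.array([m["k1"],0,0,0,0.]),None,None,(3,100,1e-12)).reshape(-1,2)
def plane(n,uv,z,st=None):
    T=pose(n,st);s=slopes(n,uv);d=np.c_[s,np.ones(len(s))]@T[:3,:3].T
    return T[:3,3]+d*((z-T[2,3])/d[:,2])[:,None]
def proj(n,P,st=None):
    T=pose(n,st);m=camera_model(n);P=np.atleast_2d(P)
    c=(P-T[:3,3])@T[:3,:3];s=c[:,:2]/c[:,2:];r=(s**2).sum(1,keepdims=True)
    s=s*(1+m["k1"]*r);K=m["intrinsics"];return s@K[:2,:2].T+K[:2,2]
def cloud(n,d,st=None):
    H,W=d.shape;uv=np.stack(np.meshgrid(np.arange(W),np.arange(H)),-1).reshape(-1,2)
    s=slopes(n,uv);c=np.c_[s,np.ones(len(s))]*d.reshape(-1,1);T=pose(n,st)
    return (c@T[:3,:3].T+T[:3,3]).reshape(H,W,3)
E
python3 - <<'E'
from h import *
z=np.load('top0.npz');p,d=z['p'],z['d']
X=cloud("top",d)
for nm,(u,v) in dict(stand=(320,210),hex=(347,195),blue=(325,179),red=(362,179),hole=(350,170),pr=(200,216),pb=(205,184),decR=(217,258),decY=(178,257),deck=(250,240)).items(): print(nm,X[v,u].round(4))
c=p[110:275,140:390];cv2.imwrite('pics/topc.png',cv2.resize(c[:,:,::-1],None,fx=3.2,fy=3.2,interpolation=cv2.INTER_CUBIC))
z=np.load('side0.npz');c=z['p'][225:320,270:430];cv2.imwrite('pics/sidec.png',cv2.resize(c[:,:,::-1],None,fx=5,fy=5,interpolation=cv2.INTER_CUBIC))
E
```

```text
stand [0.5335 0.0714 0.0118]
hex [0.5596 0.0179 0.0645]
blue [0.6069 0.0592 0.015 ]
red [ 0.6076 -0.0284  0.0162]
hole [ 0.6304 -0.0015  0.0108]
pr [0.5094 0.3391 0.0718]
pb [0.5803 0.3307 0.0705]
decR [0.419  0.2979 0.0903]
decY [0.4205 0.3792 0.0901]
deck [ 4.635e-01  2.340e-01 -1.000e-04]
```

View pics/topc.png

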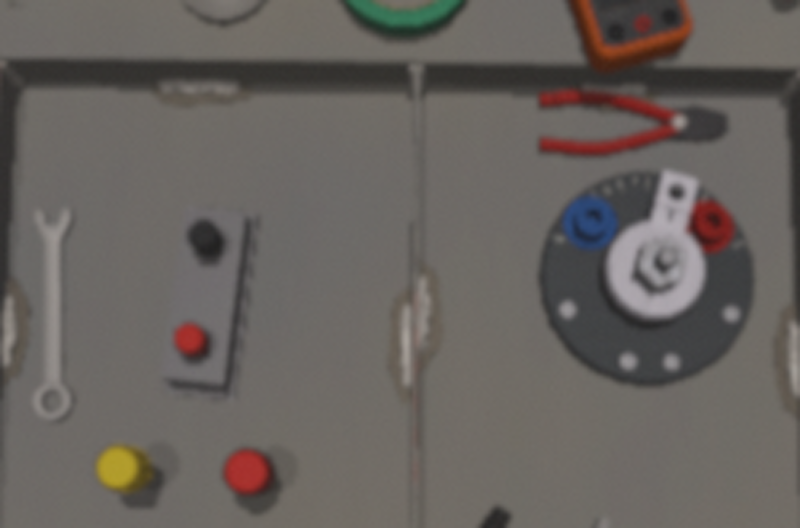

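View pics/sidec.png

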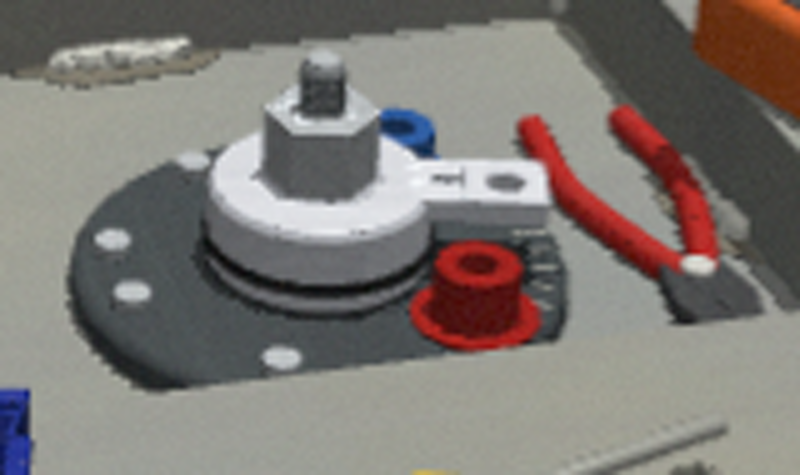

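```bash
python3 - <<'E'
from h import *
z=np.load('top0.npz');p,d=z['p'],z['d'];X=cloud("top",d)
f=lambda u,v:(u/3.2+140-.34,v/3.2+110-.34)
b=plane("top",[f(712,226)],.032)[0];bl=plane("top",[f(591,221)],.032)[0];h=plane("top",[f(677,191)],.042)[0]
print('red',b,'blue',bl,'hole',h,np.linalg.norm(b-bl),'expect',2*.058*np.sin(.85))
# silver disc centre: points with z .038-.046 near
Q=X[150:235,300:385].reshape(-1,3)
m=(abs(Q[:,2]-.042)<.004);q=Q[m];print(m.sum())
top=(Q[:,2]>.062)&(Q[:,2]<.068);print('hex',Q[top].mean(0),top.sum())
pl=(abs(Q[:,2]-.012)<.003);
e=cv2.fitEllipse
# disc via edge: axis from bushings
mid=(b+bl)/2;dv=(b-bl)[:2];n=np.array([dv[1],-dv[0]])/np.linalg.norm(dv)
for s in(1,-1):
    print('axis cand',mid[:2]+s*n*.058*np.cos(.85))
c,r=cv2.minEnclosingCircle(Q[pl|m][:,:2].astype(np.float32));print('circ',c,r)
hsv=cv2.cvtColor(p,cv2.COLOR_RGB2HSV)
for nm,(u,v) in dict(r=(200,216),k=(205,184)).items():
    q=X[v-8:v+9,u-8:u+9].reshape(-1,3);q=q[q[:,2]>.064];print(nm,q.mean(0),len(q),q[:,2].max(),np.ptp(q,0))
W=X[160:245,180:235].reshape(-1,3);q=W[abs(W[:,2]-.036)<.003];print(cv2.minAreaRect(q[:,:2].astype(np.float32)))
E
```

```text
red [ 0.60086634 -0.02487096  0.032     ] blue [0.60355529 0.06318143 0.032     ] hole [0.62397651 0.00223482 0.042     ] 0.08809344087963332 expect 0.08714852699627396
700
hex [0.56745432 0.01952183 0.06578625] 122
axis cand [0.56394963 0.02032366]
axis cand [0.640472   0.01798681]
circ (0.593835175037384, 0.01772836595773697) 0.10487892478704453
r [0.51100218 0.34243167 0.07092545] 84 0.0746902859459656 [0.01977999 0.01991436 0.01055166]
k [0.58038333 0.33354639 0.0799689 ] 90 0.9209329533315802 [0.19839592 0.15614424 0.85644434]
((0.5475847721099854, 0.3394874334335327), (0.044822245836257935, 0.12410803139209747), 84.23871612548828)
```

Request:
arm_command:
  commands:
    - {"translation":[0,0,0],"dr":[0,0,1],"jaw":0}
    - {"translation":[0,0,0],"dr":[0,0,1],"jaw":0}
    - {"translation":[0,0,0],"dr":[0,0,1],"jaw":0}
    - {"translation":[0,0,0],"dr":[0,0,1],"jaw":0}
    - {"translation":[0,0,0],"dr":[0,0,1],"jaw":0}
    - {"translation":[0,0,0],"dr":[0,0,1],"jaw":0}
    - {"translation":[0,0,0],"dr":[0,0,0.35],"jaw":0}
    - {"translation":[0.22,-1,0],"dr":[0,0,0],"jaw":0}
    - {"translation":[0.22,-1,0],"dr":[0,0,0],"jaw":0}
    - {"translation":[0.22,-1,0],"dr":[0,0,0],"jaw":0}
    - {"translation":[0.22,-1,0],"dr":[0,0,0],"jaw":0}
    - {"translation":[0.22,-1,0],"dr":[0,0,0],"jaw":0}

```text
time_s: 1.15
position: [0.2903, -0.469, 0.2302]
tcp_rot: [[0.957, -0.288, -0.0], [-0.288, -0.957, 0.001], [-0.0, -0.001, -1.0]]
force: [0.3, -1.3, 0.5]
opening: 1.0
```

Request:
arm_command:
  commands:
    - {"translation":[0.22,-1,0.1],"dr":[0,0,0],"jaw":0}
    - {"translation":[0.22,-1,0.1],"dr":[0,0,0],"jaw":0}
    - {"translation":[0.22,-1,0.1],"dr":[0,0,0],"jaw":0}
    - {"translation":[0.22,-1,0.1],"dr":[0,0,0],"jaw":0}
    - {"translation":[0.22,-1,0.1],"dr":[0,0,0],"jaw":0}
    - {"translation":[0.22,-1,0.1],"dr":[0,0,0],"jaw":0}
    - {"translation":[0.22,-1,0.1],"dr":[0,0,0],"jaw":0}
    - {"translation":[0.22,-1,0.1],"dr":[0,0,0],"jaw":0}
    - {"translation":[0.22,-1,0.1],"dr":[0,0,0],"jaw":0}
    - {"translation":[0.22,-1,0.1],"dr":[0,0,0],"jaw":0}
    - {"translation":[0.22,-1,0.1],"dr":[0,0,0],"jaw":0}
    - {"translation":[0.22,-1,0.1],"dr":[0,0,0],"jaw":0}

```text
time_s: 2.15
position: [0.4399, -0.2007, 0.2003]
tcp_rot: [[0.958, -0.288, -0.0], [-0.288, -0.958, 0.0], [-0.0, -0.0, -1.0]]
force: [0.3, 0.2, -0.2]
opening: 1.0
```

Request:
arm_command:
  commands:
    - {"translation":[0.22,-1,0.1],"dr":[0,0,0],"jaw":0}
    - {"translation":[0.22,-1,0.1],"dr":[0,0,0],"jaw":0}
    - {"translation":[0.22,-1,0.1],"dr":[0,0,0],"jaw":0}
    - {"translation":[0.22,-1,0.1],"dr":[0,0,0],"jaw":0}
    - {"translation":[0.22,-1,0.1],"dr":[0,0,0],"jaw":0}
    - {"translation":[0.22,-1,0.1],"dr":[0,0,0],"jaw":0}
    - {"translation":[0.22,-1,0.1],"dr":[0,0,0],"jaw":0}
    - {"translation":[0.22,-1,0.1],"dr":[0,0,0],"jaw":0}
    - {"translation":[0.22,-1,0.1],"dr":[0,0,0],"jaw":0}
    - {"translation":[0.22,-1,0.1],"dr":[0,0,0],"jaw":0}
    - {"translation":[0,0,0],"dr":[0,0,0],"jaw":0}
    - {"translation":[0,0,0],"dr":[0,0,0],"jaw":0}

```text
time_s: 3.15
position: [0.5642, 0.0227, 0.1751]
tcp_rot: [[0.958, -0.285, -0.001], [-0.285, -0.958, -0.0], [-0.001, 0.0, -1.0]]
force: [0.2, 0.2, -0.4]
opening: 1.002
```

```bash
cat > w.py <<'E'
import sys,pickle
from rig import *
from h import *
n=sys.argv[1]
s=read_state();p,d=capture("wrist");pickle.dump((s,p,d),open(n+'.pkl','wb'))
cv2.imwrite(f'pics/{n}.png',cv2.resize(p[:,:,::-1],None,fx=1.4,fy=1.4,interpolation=cv2.INTER_CUBIC))
print(s['time_s'],s['position'],s['tcp_rot'].round(4),s['force'],s['joint_positions'].round(1))
E
python3 w.py w1
```

```text
3.15 [0.56424973 0.02267774 0.17506285] [[ 9.584e-01 -2.854e-01 -9.000e-04]
 [-2.854e-01 -9.584e-01 -1.000e-04]
 [-8.000e-04  4.000e-04 -1.000e+00]] [ 0.20239496  0.2462202  -0.36830895] [-9.  29.7 94.  -0.  56.3 97.6]
```

View pics/w1.png

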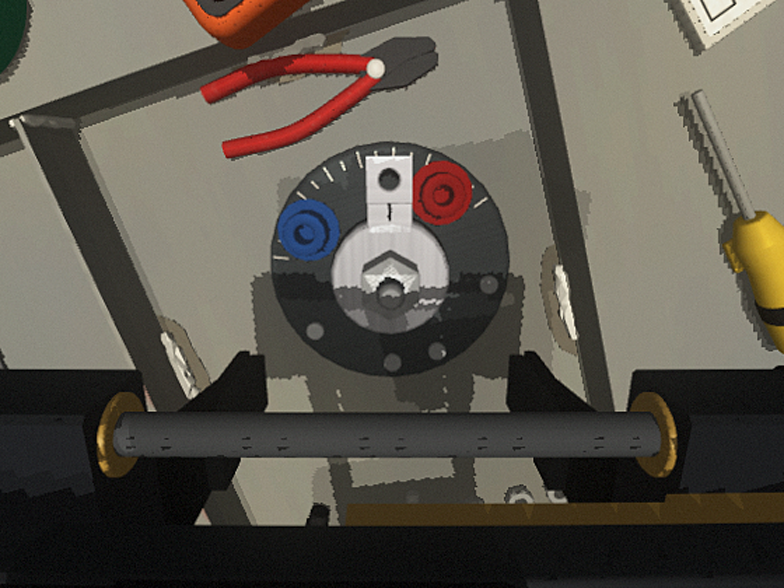

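The foot is centred in the picture: hole at (389,178), red bushing mouth at (443,194), blue at (308,232), silver disc centre near (390,277), all in the 1.4x picture.

```bash
python3 - <<'E'
from h import *
import pickle
s,p,d=pickle.load(open('w1.pkl','rb'))
f=lambda u,v:(u/1.4-.15,v/1.4-.15)
R=plane("wrist",[f(443,194.5)],.032,s)[0];B=plane("wrist",[f(308.5,232)],.032,s)[0];H=plane("wrist",[f(389,178.5)],.042,s)[0]
X=cloud("wrist",d,s)
print(R,B,H,np.linalg.norm(R-B))
# hex top
Q=X.reshape(-1,3);dist=np.hypot(Q[:,0]-.564,Q[:,1]-.02)
for lo,hi,rr in((.064,.068,.03),(.080,.09,.02),(.040,.044,.040)):
    q=Q[(Q[:,2]>lo)&(Q[:,2]<hi)&(dist<rr)];c,_=cv2.minEnclosingCircle(q[:,:2].astype(np.float32));print(lo,len(q),q.mean(0),c,_)
mid=(R+B)/2;dv=(R-B)[:2];n=np.array([dv[1],-dv[0]])/np.linalg.norm(dv)
A=mid[:2]+n*.058*np.cos(.85);
print('axis',A)
an=lambda P:np.degrees(np.arctan2(P[1]-A[1],P[0]-A[0]))
print(an(R),an(B),an(H),np.linalg.norm(H[:2]-A))
c=p[90:285,190:370];cv2.imwrite('pics/w1c.png',cv2.resize(c[:,:,::-1],None,fx=3,fy=3,interpolation=cv2.INTER_CUBIC))
E
```

```text
[ 0.60704989 -0.02605704  0.032     ] [0.60881627 0.05773493 0.032     ] [0.6255203  0.00194625 0.042     ] 0.08381058362794155
0.064 1008 [0.57055137 0.01823085 0.06678253] (0.5692489147186279, 0.018822042271494865) 0.018310783430933952
0.08 300 [0.57002586 0.0184551  0.08381365] (0.5692660808563232, 0.01870136894285679) 0.0075882477685809135
0.04 3497 [0.57227832 0.01785065 0.04274234] (0.5691862106323242, 0.018677005544304848) 0.03578680753707886
axis [0.56966256 0.01664571]
-48.79703788564293 46.38174201030676 -14.743614561184405 0.0577595128725795
```

View pics/w1c.png

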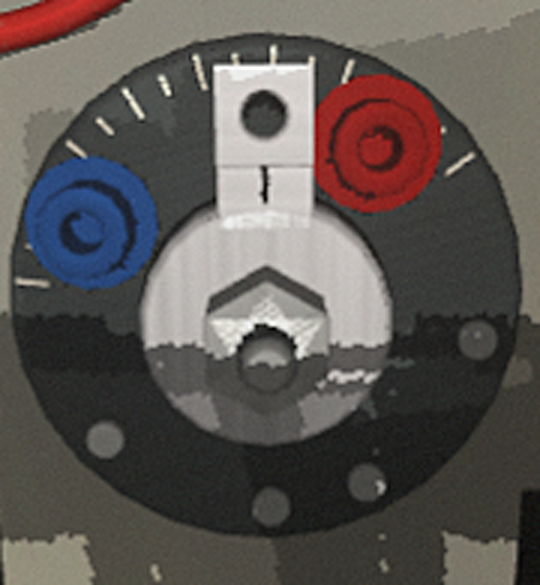

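```bash
cat > bush.py <<'E'
from h import *
def analyse(p,d,s,name="wrist",A0=(.569,.019)):
    X=cloud(name,d,s);Q=X.reshape(-1,3);hsv=cv2.cvtColor(p,cv2.COLOR_RGB2HSV).reshape(-1,3).astype(int)
    red=((hsv[:,0]<8)|(hsv[:,0]>172))&(hsv[:,1]>120);blue=(hsv[:,0]>100)&(hsv[:,0]<130)&(hsv[:,1]>120)
    near=np.hypot(Q[:,0]-A0[0],Q[:,1]-A0[1])<.1
    o={}
    for n,m in(("red",red),("blue",blue)):
        q=Q[m&near&(abs(Q[:,2]-.0325)<.0025)]
        if len(q)>20:
            c,r=cv2.minEnclosingCircle(q[:,:2].astype(np.float32));o[n]=np.array(c);print(n,len(q),np.round(c,4),round(r,4),q[:,2].mean())
        q=Q[m&near&(abs(Q[:,2]-.014)<.0025)]
    for lo,hi,rr,nm in((.064,.069,.03,'hex'),(.080,.09,.02,'stud'),(.040,.045,.040,'disc')):
        q=Q[(Q[:,2]>lo)&(Q[:,2]<hi)&(np.hypot(Q[:,0]-A0[0],Q[:,1]-A0[1])<rr)]
        if len(q)>20:
            c,r=cv2.minEnclosingCircle(q[:,:2].astype(np.float32));o[nm]=np.array(c);print(nm,len(q),np.round(c,4),round(r,4))
    return o,X
if __name__=="__main__":
    import pickle
    s,p,d=pickle.load(open('w1.pkl','rb'));o,X=analyse(p,d,s)
    A=o['disc'];print([ (k,np.degrees(np.arctan2(*(o[k]-A)[::-1])),np.linalg.norm(o[k]-A)) for k in('red','blue')],np.linalg.norm(o['red']-o['blue']))
    z=np.load('top0.npz');print('top');analyse(z['p'],z['d'],None,"top")
    z=np.load('side0.npz');print('side');analyse(z['p'],z['d'],None,"side")
E
python3 bush.py
```

```text
red 648 [ 0.6067 -0.0257] 0.0136 0.03266863059925789
blue 586 [0.6084 0.0607] 0.0133 0.03263496472474165
hex 1059 [0.5692 0.0188] 0.0183
stud 300 [0.5693 0.0187] 0.0076
disc 3895 [0.5712 0.0183] 0.0379
[('red', np.float64(-51.121844586194875), np.float64(0.05660637120508434)), ('blue', np.float64(48.728134430382006), np.float64(0.05640618736115587))] 0.08647756149878393
top
red 61 [ 0.6051 -0.0255] 0.0134 0.03234879100270074
blue 64 [0.6068 0.0621] 0.0131 0.032325576692471665
hex 119 [0.5683 0.0191] 0.0176
stud 33 [0.5664 0.0189] 0.0068
disc 485 [0.5709 0.0186] 0.0376
side
red 110 [ 0.6075 -0.0261] 0.0145 0.03152516679724862
blue 42 [0.6107 0.0614] 0.0126 0.03144686025488522
hex 153 [0.5674 0.0187] 0.0185
stud 39 [0.5687 0.0174] 0.0075
disc 541 [0.5712 0.018 ] 0.0377
```

Request:
arm_command:
  commands:
    - {"translation":[0.23,0.09,0.5],"dr":[0,0,0],"jaw":0}
    - {"translation":[0,0,1],"dr":[0,0,0],"jaw":0}
    - {"translation":[0,0,1],"dr":[0,0,0],"jaw":0}
    - {"translation":[0,0,1],"dr":[0,0,0],"jaw":0}
    - {"translation":[0,0,0.8],"dr":[0,0,0],"jaw":0}
    - {"translation":[0,0,0.5],"dr":[0,0,0],"jaw":0}
    - {"translation":[0,0,0],"dr":[0,0,0],"jaw":0}
    - {"translation":[0,0,0],"dr":[0,0,0],"jaw":0}

```text
time_s: 3.87
position: [0.5683, 0.0166, 0.0544]
tcp_rot: [[0.957, -0.29, -0.002], [-0.29, -0.957, 0.0], [-0.002, 0.0, -1.0]]
force: [-0.0, -0.9, 0.5]
opening: 1.003
```

Request:
arm_command:
  commands:
    - {"translation":[0,0,0],"dr":[0,0,0],"jaw":1}
    - {"translation":[0,0,0],"dr":[0,0,0],"jaw":1}
    - {"translation":[0,0,0],"dr":[0,0,0],"jaw":1}
    - {"translation":[0,0,0],"dr":[0,0,0],"jaw":1}
    - {"translation":[0,0,0],"dr":[0,0,0],"jaw":1}
    - {"translation":[0,0,0],"dr":[0,0,0],"jaw":1}
    - {"translation":[0,0,0],"dr":[0,0,0],"jaw":1}
    - {"translation":[0,0,0],"dr":[0,0,0],"jaw":1}

```text
time_s: 4.53
position: [0.5692, 0.0179, 0.0557]
tcp_rot: [[0.958, -0.288, 0.0], [-0.288, -0.958, -0.0], [0.0, -0.0, -1.0]]
force: [0.1, -0.1, -0.3]
opening: 0.477
```

Request:
arm_command:
  commands:
    - {"translation":[0,0,0.1],"dr":[0,0,0],"jaw":1}
    - {"translation":[0,0,0],"dr":[0,0,0],"jaw":1}
    - {"translation":[0,0,0],"dr":[0,0,0],"jaw":1}
    - {"translation":[0,0,0],"dr":[0,0,0],"jaw":1}
    - {"translation":[0,0,0],"dr":[0,0,0],"jaw":1}

```text
time_s: 4.95
position: [0.5697, 0.0189, 0.053]
tcp_rot: [[0.957, -0.289, 0.001], [-0.289, -0.957, 0.002], [0.001, -0.002, -1.0]]
force: [1.6, 5.4, 0.2]
opening: 0.367
```

Request:
arm_command:
  commands:
    - {"translation":[0,0,0],"dr":[0,0,0.6],"jaw":1}
    - {"translation":[0,0,0],"dr":[0,0,0.6],"jaw":1}
    - {"translation":[0,0,0],"dr":[0,0,0.6],"jaw":1}
    - {"translation":[0,0,0],"dr":[0,0,0.6],"jaw":1}
    - {"translation":[0,0,0],"dr":[0,0,0.6],"jaw":1}
    - {"translation":[0,0,0],"dr":[0,0,0.6],"jaw":1}
    - {"translation":[0,0,0],"dr":[0,0,0.6],"jaw":1}
    - {"translation":[0,0,0],"dr":[0,0,0.6],"jaw":1}
    - {"translation":[0,0,0],"dr":[0,0,0.6],"jaw":1}
    - {"translation":[0,0,0],"dr":[0,0,0.15],"jaw":1}
    - {"translation":[0,0,0],"dr":[0,0,0],"jaw":1}
    - {"translation":[0,0,0],"dr":[0,0,0],"jaw":1}

```text
time_s: 5.95
position: [0.5696, 0.0188, 0.053]
tcp_rot: [[0.642, -0.767, 0.001], [-0.767, -0.642, 0.001], [-0.0, -0.002, -1.0]]
force: [1.1, 5.2, 0.3]
opening: 0.365
```

```bash
python3 w.py w2; python3 - <<'E'
import pickle
from bush import *
s,p,d=pickle.load(open('w2.pkl','rb'));print(np.degrees(np.arctan2(s['tcp_rot'][1,0],s['tcp_rot'][0,0])),s['moment'],s['opening'])
c=p[0:250,120:440];cv2.imwrite('pics/w2c.png',cv2.resize(c[:,:,::-1],None,fx=2.4,fy=2.4,interpolation=cv2.INTER_CUBIC))
E
```

```text
5.95 [0.56964991 0.01877353 0.05300007] [[ 6.422e-01 -7.665e-01  1.200e-03]
 [-7.665e-01 -6.422e-01  1.400e-03]
 [-3.000e-04 -1.800e-03 -1.000e+00]] [1.14299706 5.16124339 0.3177867 ] [-9.400e+00  4.080e+01  9.760e+01  1.000e-01  4.150e+01  1.306e+02]
-50.041287560667854 [ 0.94850664 -0.29448397 -0.03348711] 0.36516686343196014
```

View pics/w2c.png

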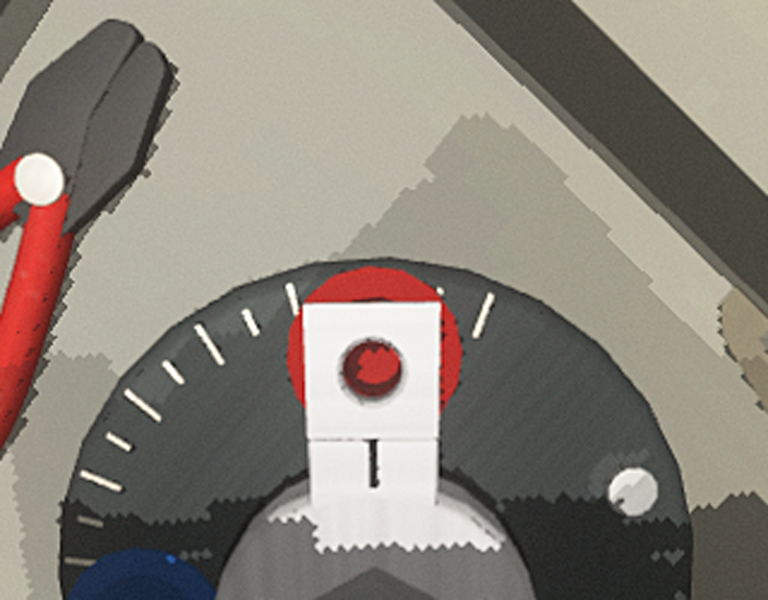

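The red disc is visible evenly round the tongue, with centre columns 375 (disc) and 372.5 (tongue). That is about 0.5 mm short, so I add 0.5°, release, rise and check.

Request:
arm_command:
  commands:
    - {"translation":[0,0,0],"dr":[0,0,0.09],"jaw":1}
    - {"translation":[0,0,0],"dr":[0,0,0],"jaw":1}
    - {"translation":[0,0,0],"dr":[0,0,0],"jaw":1}
    - {"translation":[0,0,0],"dr":[0,0,0],"jaw":0}
    - {"translation":[0,0,0],"dr":[0,0,0],"jaw":0}
    - {"translation":[0,0,0],"dr":[0,0,0],"jaw":0}
    - {"translation":[0,0,0],"dr":[0,0,0],"jaw":0}
    - {"translation":[0,0,0],"dr":[0,0,0],"jaw":0}
    - {"translation":[0,0,0],"dr":[0,0,0],"jaw":0}

```text
time_s: 6.75
position: [0.569, 0.0175, 0.053]
tcp_rot: [[0.635, -0.773, -0.0], [-0.773, -0.635, -0.0], [-0.0, 0.0, -1.0]]
force: [0.4, 0.4, -0.1]
opening: 0.736
```

Request:
arm_command:
  commands:
    - {"translation":[0,0,-1],"dr":[0,0,0],"jaw":0}
    - {"translation":[0,0,-1],"dr":[0,0,0],"jaw":0}
    - {"translation":[0,0,-1],"dr":[0,0,0],"jaw":0}
    - {"translation":[0,0,-1],"dr":[0,0,0],"jaw":0}
    - {"translation":[0,0,0],"dr":[0,0,0],"jaw":0}
    - {"translation":[0,0,0],"dr":[0,0,0],"jaw":0}
    - {"translation":[0,0,0],"dr":[0,0,0],"jaw":0}

```text
time_s: 7.33
position: [0.5685, 0.0178, 0.1526]
tcp_rot: [[0.635, -0.773, -0.001], [-0.773, -0.635, 0.0], [-0.001, 0.001, -1.0]]
force: [-0.5, -0.0, -0.7]
opening: 1.001
```

```bash
python3 w.py w3; python3 - <<'E'
import pickle
from bush import *
s,p,d=pickle.load(open('w3.pkl','rb'));print(np.degrees(np.arctan2(s['tcp_rot'][1,0],s['tcp_rot'][0,0])))
c=p[40:250,170:390];cv2.imwrite('pics/w3c.png',cv2.resize(c[:,:,::-1],None,fx=2.8,fy=2.8,interpolation=cv2.INTER_CUBIC))
E
```

```text
7.3333 [0.56848948 0.01777423 0.15261879] [[ 6.349e-01 -7.726e-01 -1.100e-03]
 [-7.726e-01 -6.349e-01  1.000e-04]
 [-8.000e-04  8.000e-04 -1.000e+00]] [-0.45377953 -0.01893977 -0.7131097 ] [ -9.5  31.8  94.5  -0.   53.8 131.1]
-50.58431645844737
```

View pics/w3c.png

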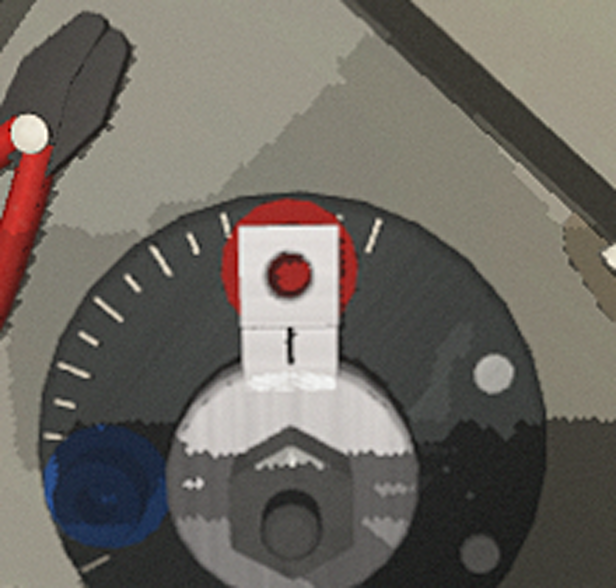

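Released. Tongue (columns 239–340) and red disc (222–357) are now both centred at 289.5, about 0.2 mm apart. Next, to the pin rest.

Request:
arm_command:
  commands:
    - {"translation":[0,0,-0.2],"dr":[0,0,-1],"jaw":0}
    - {"translation":[0,0,-0.2],"dr":[0,0,-1],"jaw":0}
    - {"translation":[0,0,-0.2],"dr":[0,0,-1],"jaw":0}
    - {"translation":[0,0,-0.2],"dr":[0,0,-1],"jaw":0}
    - {"translation":[0,0,-0.2],"dr":[0,0,-1],"jaw":0}
    - {"translation":[0,0,0],"dr":[0,0,-1],"jaw":0}
    - {"translation":[0,0,0],"dr":[0,0,-1],"jaw":0}
    - {"translation":[0,0,0],"dr":[0,0,-0.43],"jaw":0}

```text
time_s: 8.05
position: [0.5681, 0.0179, 0.1764]
tcp_rot: [[0.995, -0.1, -0.003], [-0.1, -0.995, 0.001], [-0.004, -0.0, -1.0]]
force: [0.5, -0.1, -0.4]
opening: 1.0
```

Request:
arm_command:
  commands:
    - {"translation":[-0.3,-1,0],"dr":[0,0,0],"jaw":0}
    - {"translation":[-0.3,-1,0],"dr":[0,0,0],"jaw":0}
    - {"translation":[-0.3,-1,0],"dr":[0,0,0],"jaw":0}
    - {"translation":[-0.3,-1,0],"dr":[0,0,0],"jaw":0}
    - {"translation":[-0.3,-1,0],"dr":[0,0,0],"jaw":0}
    - {"translation":[-0.3,-1,0],"dr":[0,0,0],"jaw":0}
    - {"translation":[-0.3,-1,0],"dr":[0,0,0],"jaw":0}
    - {"translation":[-0.3,-1,0],"dr":[0,0,0],"jaw":0}
    - {"translation":[-0.3,-1,0],"dr":[0,0,0],"jaw":0}
    - {"translation":[-0.3,-1,0],"dr":[0,0,0],"jaw":0}
    - {"translation":[-0.3,-1,0],"dr":[0,0,0],"jaw":0}
    - {"translation":[-0.3,-1,0],"dr":[0,0,0],"jaw":0}

```text
time_s: 9.05
position: [0.5096, 0.3263, 0.1761]
tcp_rot: [[0.995, -0.104, -0.004], [-0.105, -0.995, -0.002], [-0.003, 0.002, -1.0]]
force: [0.8, 0.1, 0.5]
opening: 1.002
```

Request:
arm_command:
  commands:
    - {"translation":[0,-0.65,0],"dr":[0,0,0],"jaw":0}
    - {"translation":[0,0,0],"dr":[0,0,0],"jaw":0}
    - {"translation":[0,0,0],"dr":[0,0,0],"jaw":0}
    - {"translation":[0,0,0],"dr":[0,0,0],"jaw":0}

```text
time_s: 9.38
position: [0.512, 0.3407, 0.1767]
tcp_rot: [[0.995, -0.105, -0.003], [-0.105, -0.995, -0.002], [-0.002, 0.002, -1.0]]
force: [0.2, -0.2, -0.4]
opening: 1.003
```

```bash
python3 w.py w4
```

```text
9.3833 [0.51199808 0.34066514 0.17672534] [[ 0.9945 -0.1047 -0.0026]
 [-0.1047 -0.9945 -0.0017]
 [-0.0024  0.002  -1.    ]] [ 0.16464014 -0.18205741 -0.42944688] [ 23.3  33.1  86.4  -0.   60.6 119.3]
```

View pics/w4.png

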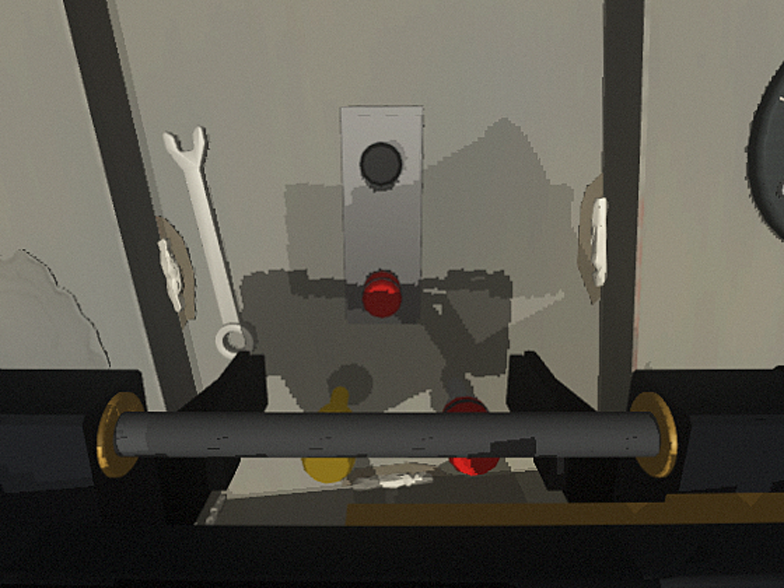

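The rest stands upright in the picture: red head at (382,297), black at (381,164). The decoys are below, clear of the fingers.

```bash
python3 - <<'E'
import pickle
from h import *
s,p,d=pickle.load(open('w4.pkl','rb'));X=cloud("wrist",d,s);Q=X.reshape(-1,3)
for nm,c0 in(('r',(.512,.341)),('k',(.583,.333))):
    q=Q[(np.hypot(Q[:,0]-c0[0],Q[:,1]-c0[1])<.025)&(Q[:,2]>.0695)&(Q[:,2]<.08)]
    c,r=cv2.minEnclosingCircle(q[:,:2].astype(np.float32));print(nm,len(q),c,r,q[:,2].mean())
    D=s['tcp_rot'].T@(np.array([*c,0])-s['position']);print('tool delta mm',D*1000)
q=Q[(abs(Q[:,2]-.036)<.003)&(np.hypot(Q[:,0]-.547,Q[:,1]-.338)<.09)];print(cv2.minAreaRect(q[:,:2].astype(np.float32)))
E
```

```text
r 573 (0.5128206014633179, 0.3425826132297516) 0.01095736213028431 0.07246078947080019
tool delta mm [  1.04109333  -2.34109917 176.71908403]
k 722 (0.5842339992523193, 0.3354330062866211) 0.011004375293850899 0.07242515748753509
tool delta mm [ 72.81036363  -2.70474518 176.54626886]
((0.5481818914413452, 0.33900874853134155), (0.044143613427877426, 0.12408556044101715), 84.10433197021484)
```

Request:
arm_command:
  commands:
    - {"translation":[0.04,-0.09,0.8],"dr":[0,0,0],"jaw":0}
    - {"translation":[0,0,1],"dr":[0,0,0],"jaw":0}
    - {"translation":[0,0,1],"dr":[0,0,0],"jaw":0}
    - {"translation":[0,0,1],"dr":[0,0,0],"jaw":0}
    - {"translation":[0,0,0.8],"dr":[0,0,0],"jaw":0}
    - {"translation":[0,0,0.4],"dr":[0,0,0],"jaw":0}
    - {"translation":[0,0,0],"dr":[0,0,0],"jaw":0}
    - {"translation":[0,0,0],"dr":[0,0,0],"jaw":0}

```text
time_s: 10.1
position: [0.5142, 0.3431, 0.053]
tcp_rot: [[0.994, -0.106, -0.001], [-0.106, -0.994, -0.0], [-0.001, 0.0, -1.0]]
force: [-0.5, 0.8, 0.7]
opening: 1.003
```

Request:
arm_command:
  commands:
    - {"translation":[0,0,0],"dr":[0,0,0],"jaw":1}
    - {"translation":[0,0,0],"dr":[0,0,0],"jaw":1}
    - {"translation":[0,0,0],"dr":[0,0,0],"jaw":1}
    - {"translation":[0,0,0],"dr":[0,0,0],"jaw":1}
    - {"translation":[0,0,0],"dr":[0,0,0],"jaw":1}
    - {"translation":[0,0,0],"dr":[0,0,0],"jaw":1}
    - {"translation":[0,0,0],"dr":[0,0,0],"jaw":1}
    - {"translation":[0,0,0],"dr":[0,0,0],"jaw":1}
    - {"translation":[0,0,0],"dr":[0,0,0],"jaw":1}
    - {"translation":[0,0,0],"dr":[0,0,0],"jaw":1}
    - {"translation":[0,0,0],"dr":[0,0,0],"jaw":1}
    - {"translation":[0,0,0],"dr":[0,0,0],"jaw":1}

```text
time_s: 11.1
position: [0.5139, 0.3438, 0.053]
tcp_rot: [[0.995, -0.104, -0.0], [-0.104, -0.995, -0.0], [-0.0, 0.0, -1.0]]
force: [-0.1, -0.5, -0.6]
opening: 0.24
```

Request:
arm_command:
  commands:
    - {"translation":[0,0,0],"dr":[0,0,0],"jaw":1}
    - {"translation":[0,0,-0.4],"dr":[0,0,0],"jaw":1}
    - {"translation":[0,0,-0.6],"dr":[0,0,0],"jaw":1}
    - {"translation":[0,0,-1],"dr":[0,0,0],"jaw":1}
    - {"translation":[0,0,-1],"dr":[0,0,0],"jaw":1}
    - {"translation":[0,0,-1],"dr":[0,0,0],"jaw":1}
    - {"translation":[0,0,0],"dr":[0,0,0],"jaw":1}
    - {"translation":[0,0,0],"dr":[0,0,0],"jaw":1}
    - {"translation":[0,0,0],"dr":[0,0,0],"jaw":1}

```text
time_s: 11.85
position: [0.5134, 0.3436, 0.153]
tcp_rot: [[0.995, -0.105, -0.001], [-0.105, -0.995, -0.0], [-0.001, 0.0, -1.0]]
force: [-0.1, -0.1, -1.6]
opening: 0.245
```

```bash
python3 w.py w5;python3 - <<'E'
from rig import *
import cv2,numpy as np
p,d=capture("side");np.savez("side5.npz",p=p,d=d);c=p[90:260,180:360];cv2.imwrite('pics/side5.png',cv2.resize(c[:,:,::-1],None,fx=3.2,fy=3.2,interpolation=cv2.INTER_CUBIC))
E
```

```text
11.85 [0.51336754 0.34360216 0.15302907] [[ 9.945e-01 -1.045e-01 -7.000e-04]
 [-1.045e-01 -9.945e-01 -3.000e-04]
 [-6.000e-04  3.000e-04 -1.000e+00]] [-0.10028009 -0.14943162 -1.55586361] [ 23.4  35.   87.2   0.   57.8 119.4]
```

View pics/side5.png

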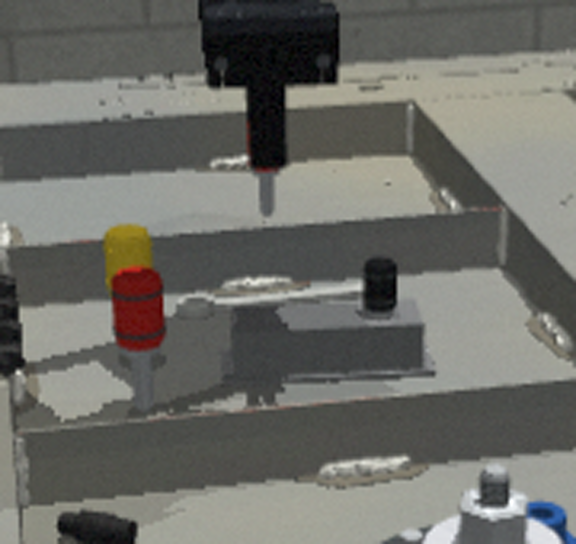

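View pics/w5.png

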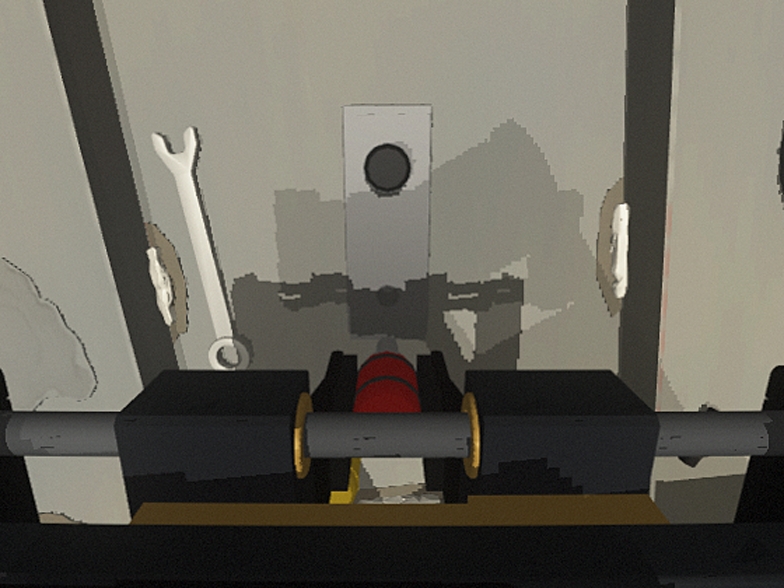

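```bash
python3 - <<'E'
import pickle
from h import *
s,p,d=pickle.load(open('w5.pkl','rb'))
X=cloud("wrist",d,s)
T=lambda P:(P-s['position'])@s['tcp_rot']
Y=T(X.reshape(-1,3)).reshape(X.shape)
m=(abs(Y[...,0])<.03)&(abs(Y[...,1])<.011)&(Y[...,2]>-.02)&(Y[...,2]<.06)
hsv=cv2.cvtColor(p,cv2.COLOR_RGB2HSV)
for lo,hi in((-.005,.005),(.005,.011),(.012,.016),(.018,.03),(.03,.042)):
    k=m&(Y[...,2]>lo)&(Y[...,2]<hi);q=Y[k]
    print(lo,len(q), 'x max',np.percentile(q[:,0],[50,95]) if len(q) else '', 'y',q[:,1].min() if len(q) else '',q[:,1].max() if len(q) else '')
a=np.linspace(0,2*np.pi,60);im=cv2.resize(p[190:300,220:340][:,:,::-1],None,fx=6,fy=6,interpolation=cv2.INTER_CUBIC)
for z,r in((.0425,.0045),(.017,.009)):
    P=np.c_[r*np.cos(a),r*np.sin(a),0*a+z]@s['tcp_rot'].T+s['position'];uv=(proj("wrist",P,s)-[220,190]+.5)*6
    cv2.polylines(im,[uv.astype(np.int32)],True,(0,255,0),1)
cv2.imwrite('pics/w5c.png',im)
E
```

```text
-0.005 448 x max [0.00848715 0.00989043] y -0.01089946144829759 0.010981971736339056
0.005 86 x max [0.00866176 0.01011597] y -0.010979804510451243 0.010754985313063533
0.012 23 x max [0.00721222 0.00784451] y -0.0043460154367019116 0.005494575159808351
0.018 21 x max [0.00304336 0.00350332] y -0.0019810176975745583 0.0036225612350886953
0.03 105 x max [0.00276291 0.00347226] y -0.003869609506418715 0.004986526078503542
```

View pics/w5c.png

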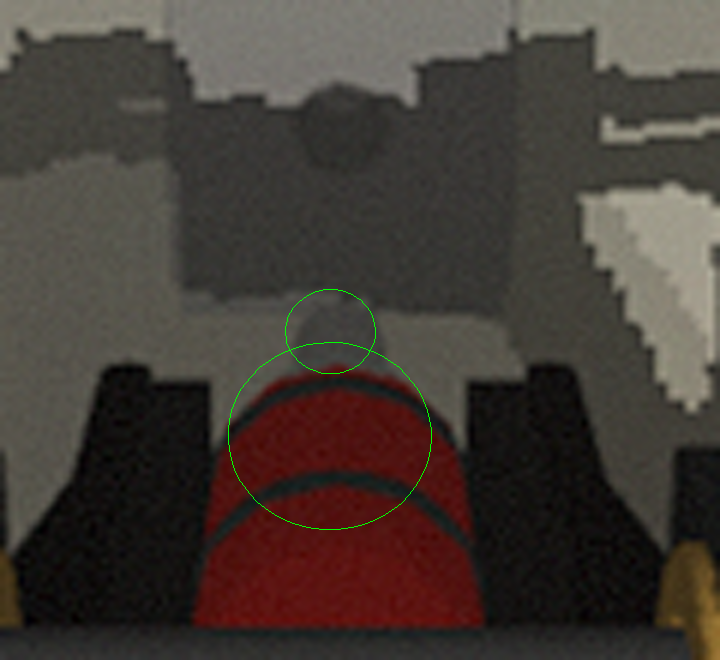

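The pin is held upright, about 1 mm behind the TCP along tool x, and the black pin is untouched. I carry it over, translating first and then turning, because of the joint 6 limit.

Request:
arm_command:
  commands:
    - {"translation":[0.2,0.5,-0.2],"dr":[0,0,0],"jaw":1}
    - {"translation":[0.37,1,-0.2],"dr":[0,0,0],"jaw":1}
    - {"translation":[0.37,1,0],"dr":[0,0,0],"jaw":1}
    - {"translation":[0.37,1,0],"dr":[0,0,0],"jaw":1}
    - {"translation":[0.37,1,0],"dr":[0,0,0],"jaw":1}
    - {"translation":[0.37,1,0],"dr":[0,0,0],"jaw":1}
    - {"translation":[0.37,1,0],"dr":[0,0,0],"jaw":1}
    - {"translation":[0.37,1,0],"dr":[0,0,0],"jaw":1}
    - {"translation":[0.37,1,0],"dr":[0,0,0],"jaw":1}
    - {"translation":[0.37,1,0],"dr":[0,0,0],"jaw":1}
    - {"translation":[0.37,1,0],"dr":[0,0,0],"jaw":1}
    - {"translation":[0.37,1,0],"dr":[0,0,0],"jaw":1}

```text
time_s: 12.95
position: [0.5896, 0.0444, 0.1623]
tcp_rot: [[0.994, -0.105, -0.002], [-0.105, -0.994, -0.0], [-0.002, 0.0, -1.0]]
force: [0.7, 0.4, -0.1]
opening: 0.24
```

Request:
arm_command:
  commands:
    - {"translation":[0.37,1,0],"dr":[0,0,0],"jaw":1}
    - {"translation":[0.37,1,0],"dr":[0,0,0],"jaw":1}
    - {"translation":[0.27,0.83,0],"dr":[0,0,0],"jaw":1}
    - {"translation":[0,0,0],"dr":[0,0,0.9],"jaw":1}
    - {"translation":[0,0,0],"dr":[0,0,1],"jaw":1}
    - {"translation":[0,0,0],"dr":[0,0,1],"jaw":1}
    - {"translation":[0,0,0],"dr":[0,0,1],"jaw":1}
    - {"translation":[0,0,0],"dr":[0,0,1],"jaw":1}
    - {"translation":[0,0,0],"dr":[0,0,1],"jaw":1}
    - {"translation":[0,0,0],"dr":[0,0,1],"jaw":1}
    - {"translation":[0,0,0],"dr":[0,0,0.5],"jaw":1}
    - {"translation":[0,0,0],"dr":[0,0,0],"jaw":1}

```text
time_s: 13.95
position: [0.607, -0.0272, 0.1623]
tcp_rot: [[0.636, -0.771, -0.002], [-0.771, -0.636, 0.0], [-0.001, 0.001, -1.0]]
force: [0.6, -0.3, -0.4]
opening: 0.24
```

Request:
arm_command:
  commands:
    - {"translation":[0,0,0],"dr":[0,0,0],"jaw":1}
    - {"translation":[0,0,0],"dr":[0,0,0],"jaw":1}
    - {"translation":[0,0,0],"dr":[0,0,0],"jaw":1}

```text
time_s: 14.2
position: [0.6076, -0.0265, 0.1629]
tcp_rot: [[0.638, -0.77, -0.0], [-0.77, -0.638, 0.0], [-0.0, 0.0, -1.0]]
force: [0.3, -0.1, -1.4]
opening: 0.243
```

```bash
python3 w.py w6
```

```text
14.2 [ 0.60757674 -0.02654928  0.16285504] [[ 6.379e-01 -7.701e-01 -5.000e-04]
 [-7.701e-01 -6.379e-01  0.000e+00]
 [-3.000e-04  4.000e-04 -1.000e+00]] [ 0.28196119 -0.11443153 -1.35680056] [-13.   33.6  88.2  -0.   58.2 127.4]
```

View pics/w6.png

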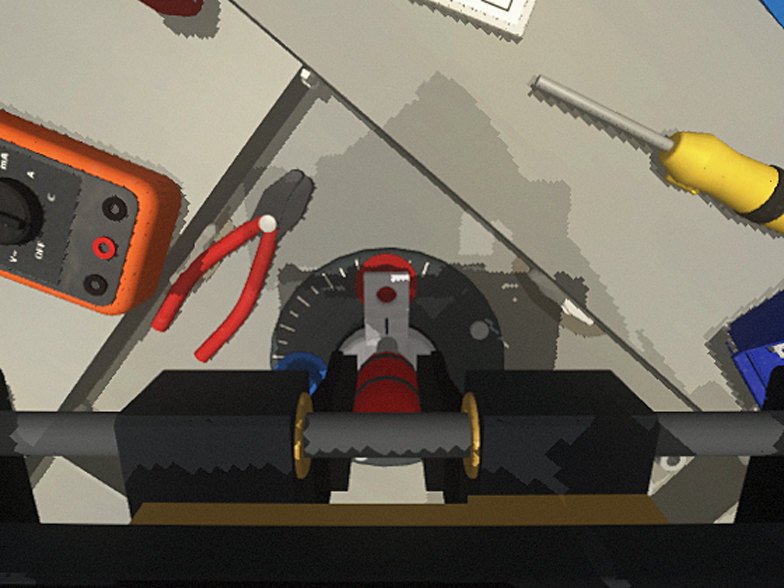

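```bash
cat > al.py <<'E'
import pickle,sys
from h import *
s,p,d=pickle.load(open(sys.argv[1]+'.pkl','rb'));hu,hv=map(float,sys.argv[2:4])
X=cloud("wrist",d,s);T=lambda P:(P-s['position'])@s['tcp_rot'];Y=T(X.reshape(-1,3)).reshape(X.shape)
print('hole tool mm',T(plane("wrist",[(hu/1.4-.15,hv/1.4-.15)],.042,s))*1e3)
m=(abs(Y[...,0])<.03)&(abs(Y[...,1])<.011)
for lo,hi,r in((-.005,.005,11),(.03,.042,4.5)):
    q=Y[m&(Y[...,2]>lo)&(Y[...,2]<hi)]
    if len(q): 
        c=cv2.minEnclosingCircle
        x95=np.percentile(q[:,0],97)*1e3;print(lo,len(q),'pin x',x95-r,'y',(q[:,1].min()+q[:,1].max())*500)
# tongue top edges in tool frame
q=Y[(abs(X[...,2]-.042)<.003)];q=q[(abs(q[:,1])<.016)&(q[:,0]<.03)]
for a in (.004,.006,.008,.010):
    k=q[abs(q[:,0]-a)<.001]; print(a,k[:,1].min()*1e3 if len(k) else '',k[:,1].max()*1e3 if len(k) else '')
print('tongue end x',np.percentile(q[:,0],99)*1e3)
E
python3 al.py w6 387 294.5
python3 - <<'E'
import cv2
im=cv2.imread('pics/w6.png')[230:420,270:500];cv2.imwrite('pics/w6c.png',cv2.resize(im,None,fx=3,fy=3,interpolation=cv2.INTER_CUBIC))
E
```

```text
hole tool mm [[  0.19947916   0.94681038 120.85533025]]
-0.005 471 pin x -0.4086848323996417 y 0.017793929292756784
0.03 105 pin x -0.4273847627930447 y 0.39210476559436686
0.004 -13.025410370095146 12.872784030246864
0.006 -12.982922401168288 12.84822588619203
0.008 -13.006404881469573 12.758462864568843
0.01 -12.947819022471668 12.769004899122029
tongue end x 11.862880342323367
```

View pics/w6c.png

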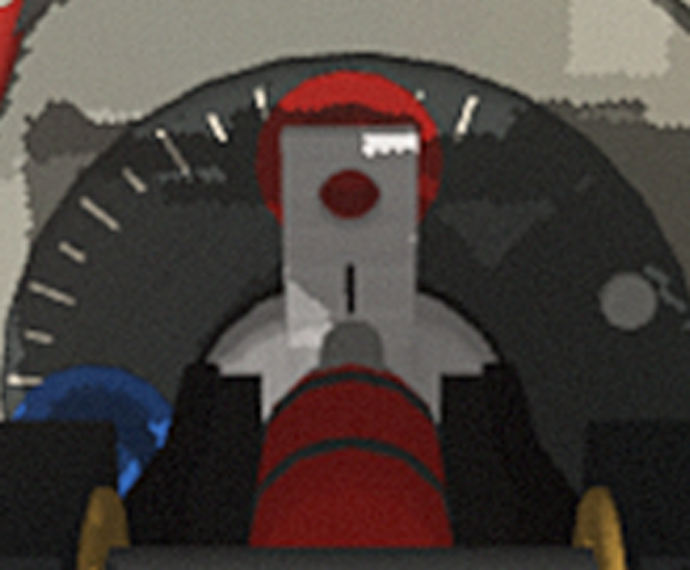

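Pin and hole agree to within about 1 mm in the tool frame. I descend to just above the tongue, then go slowly.

Request:
arm_command:
  commands:
    - {"translation":[0,0,0.6],"dr":[0,0,0],"jaw":1}
    - {"translation":[0,0,0.8],"dr":[0,0,0],"jaw":1}
    - {"translation":[0,0,0.8],"dr":[0,0,0],"jaw":1}
    - {"translation":[0,0,0.5],"dr":[0,0,0],"jaw":1}
    - {"translation":[0,0,0],"dr":[0,0,0],"jaw":1}
    - {"translation":[0,0,0],"dr":[0,0,0],"jaw":1}
    - {"translation":[0,0,0],"dr":[0,0,0],"jaw":1}

```text
time_s: 14.83
position: [0.6085, -0.0264, 0.0963]
tcp_rot: [[0.638, -0.77, 0.002], [-0.77, -0.638, -0.0], [0.001, -0.001, -1.0]]
force: [-0.2, 0.6, -0.7]
opening: 0.247
```

```bash
python3 w.py w7; python3 al.py w7 387 294; python3 - <<'E'
import cv2
im=cv2.imread('pics/w7.png')[200:430,250:530];cv2.imwrite('pics/w7c.png',cv2.resize(im,None,fx=2.6,fy=2.6,interpolation=cv2.INTER_CUBIC))
from rig import *
p,d=capture("side");c=p[190:310,270:430];cv2.imwrite('pics/side7.png',cv2.resize(c[:,:,::-1],None,fx=5,fy=5,interpolation=cv2.INTER_CUBIC))
E
```

```text
14.8333 [ 0.60850734 -0.02641097  0.09630793] [[ 6.376e-01 -7.703e-01  1.500e-03]
 [-7.703e-01 -6.376e-01 -4.000e-04]
 [ 1.300e-03 -9.000e-04 -1.000e+00]] [-0.2189692   0.62942094 -0.74696268] [-13.   38.9  90.7  -0.   50.3 127.4]
hole tool mm [[19.14347541  0.86183828 54.33125011]]
-0.005 465 pin x -0.3098113841887038 y 0.013938827807128198
0.03 109 pin x -0.3650974261634632 y 0.38780401286455257
0.004 -11.868928543510865 13.81404728324855
0.006 -11.735595857805489 13.831812008121732
0.008 -11.86727562329402 13.849752767054106
0.01 -11.782454680627618 13.794589887683948
tongue end x 11.637422580696208
```

View pics/w7c.png

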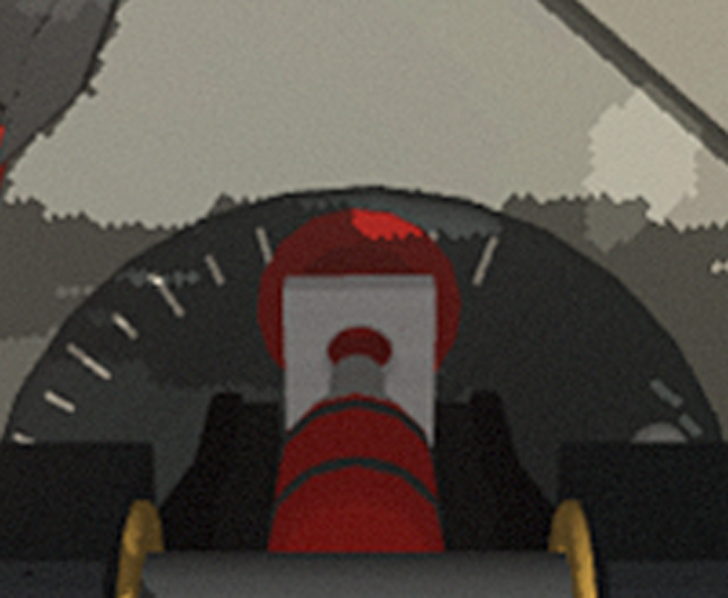

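View pics/side7.png

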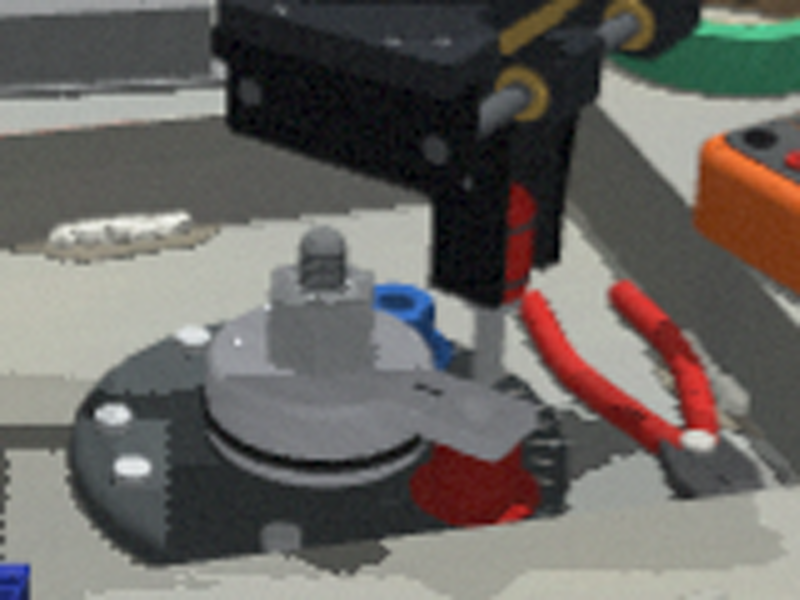

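Request:
arm_command:
  commands:
    - {"translation":[-0.03,0.02,0.1],"dr":[0,0,0],"jaw":1}
    - {"translation":[0,0,0.15],"dr":[0,0,0],"jaw":1}
    - {"translation":[0,0,0.15],"dr":[0,0,0],"jaw":1}
    - {"translation":[0,0,0.15],"dr":[0,0,0],"jaw":1}
    - {"translation":[0,0,0],"dr":[0,0,0],"jaw":1}
    - {"translation":[0,0,0],"dr":[0,0,0],"jaw":1}

```text
time_s: 15.43
position: [0.6066, -0.026, 0.0813]
tcp_rot: [[0.637, -0.771, -0.001], [-0.771, -0.637, 0.0], [-0.001, 0.001, -1.0]]
force: [0.5, 0.5, 0.0]
opening: 0.245
```

Request:
arm_command:
  commands:
    - {"translation":[0,0,0.15],"dr":[0,0,0],"jaw":1}
    - {"translation":[0,0,0.15],"dr":[0,0,0],"jaw":1}
    - {"translation":[0,0,0.15],"dr":[0,0,0],"jaw":1}
    - {"translation":[0,0,0.15],"dr":[0,0,0],"jaw":1}
    - {"translation":[0,0,0],"dr":[0,0,0],"jaw":1}
    - {"translation":[0,0,0],"dr":[0,0,0],"jaw":1}

```text
time_s: 15.93
position: [0.6066, -0.026, 0.0663]
tcp_rot: [[0.637, -0.771, -0.001], [-0.771, -0.637, 0.0], [-0.001, 0.001, -1.0]]
force: [-0.4, 0.3, -0.1]
opening: 0.24
```

It goes in freely. Now the last 7 mm.

Request:
arm_command:
  commands:
    - {"translation":[0,0,0.1],"dr":[0,0,0],"jaw":1}
    - {"translation":[0,0,0.1],"dr":[0,0,0],"jaw":1}
    - {"translation":[0,0,0.06],"dr":[0,0,0],"jaw":1}
    - {"translation":[0,0,0],"dr":[0,0,0],"jaw":1}
    - {"translation":[0,0,0],"dr":[0,0,0],"jaw":1}

```text
time_s: 16.35
position: [0.6068, -0.026, 0.0602]
tcp_rot: [[0.637, -0.77, -0.0], [-0.77, -0.637, 0.0], [-0.0, 0.0, -1.0]]
force: [-0.2, 0.8, -0.6]
opening: 0.24
```

Request:
arm_command:
  commands:
    - {"translation":[0,0,0.05],"dr":[0,0,0],"jaw":1}
    - {"translation":[0,0,0.04],"dr":[0,0,0],"jaw":1}
    - {"translation":[0,0,0],"dr":[0,0,0],"jaw":1}
    - {"translation":[0,0,0],"dr":[0,0,0],"jaw":1}

```text
time_s: 16.68
position: [0.6072, -0.0261, 0.0589]
tcp_rot: [[0.637, -0.77, 0.001], [-0.77, -0.637, -0.0], [0.001, -0.0, -1.0]]
force: [-1.7, -0.2, 5.7]
opening: 0.243
```

The collar touches at 5.7 N and at the expected height. I open and rise.

Request:
arm_command:
  commands:
    - {"translation":[0,0,-0.02],"dr":[0,0,0],"jaw":1}
    - {"translation":[0,0,0],"dr":[0,0,0],"jaw":0}
    - {"translation":[0,0,0],"dr":[0,0,0],"jaw":0}
    - {"translation":[0,0,0],"dr":[0,0,0],"jaw":0}
    - {"translation":[0,0,0],"dr":[0,0,0],"jaw":0}
    - {"translation":[0,0,0],"dr":[0,0,0],"jaw":0}
    - {"translation":[0,0,0],"dr":[0,0,0],"jaw":0}
    - {"translation":[0,0,-0.4],"dr":[0,0,0],"jaw":0}
    - {"translation":[0,0,-1],"dr":[0,0,0],"jaw":0}
    - {"translation":[0,0,-1],"dr":[0,0,0],"jaw":0}
    - {"translation":[0,0,-1],"dr":[0,0,0],"jaw":0}
    - {"translation":[0,0,-1],"dr":[0,0,0],"jaw":0}

```text
time_s: 17.68
position: [0.6068, -0.026, 0.1703]
tcp_rot: [[0.637, -0.771, 0.0], [-0.771, -0.637, -0.0], [0.0, -0.0, -1.0]]
force: [1.0, 0.6, 0.1]
opening: 0.961
```

Request:
arm_command:
  commands:
    - {"translation":[-1,0,0],"dr":[0,0,0],"jaw":0}
    - {"translation":[-1,0,0],"dr":[0,0,0],"jaw":0}
    - {"translation":[-0.5,0,0],"dr":[0,0,0],"jaw":0}
    - {"translation":[0,0,0],"dr":[0,0,0],"jaw":0}
    - {"translation":[0,0,0],"dr":[0,0,0],"jaw":0}

```text
time_s: 18.1
position: [0.5673, 0.0223, 0.1689]
tcp_rot: [[0.638, -0.77, 0.001], [-0.77, -0.638, -0.001], [0.001, -0.0, -1.0]]
force: [0.6, -0.4, 0.4]
opening: 0.999
```

```bash
python3 w.py w8; python3 - <<'E'
import pickle
from rig import *
from h import *
p,d=capture("side");c=p[130:310,180:430];cv2.imwrite('pics/side8.png',cv2.resize(c[:,:,::-1],None,fx=3.2,fy=3.2,interpolation=cv2.INTER_CUBIC))
s,p,d=pickle.load(open('w8.pkl','rb'));Q=cloud("wrist",d,s).reshape(-1,3)
q=Q[(np.hypot(Q[:,0]-.6067,Q[:,1]+.0259)<.02)];t=q[q[:,2]>.07];print(t.mean(0),np.percentile(t[:,2],[5,50,95]),cv2.minEnclosingCircle(t[:,:2].astype(np.float32)))
E
```

```text
18.1 [0.56731746 0.02231074 0.16891312] [[ 6.385e-01 -7.696e-01  1.000e-03]
 [-7.696e-01 -6.385e-01 -6.000e-04]
 [ 1.100e-03 -4.000e-04 -1.000e+00]] [ 0.60064306 -0.3875857   0.37547592] [ -9.   30.4  93.9  -0.   55.6 131.3]
[ 0.61188775 -0.03244486  0.2088555 ] [0.07596538 0.32400272 0.32400272] ((0.607926070690155, -0.027591189369559288), 0.013393629342317581)
```

View pics/side8.png

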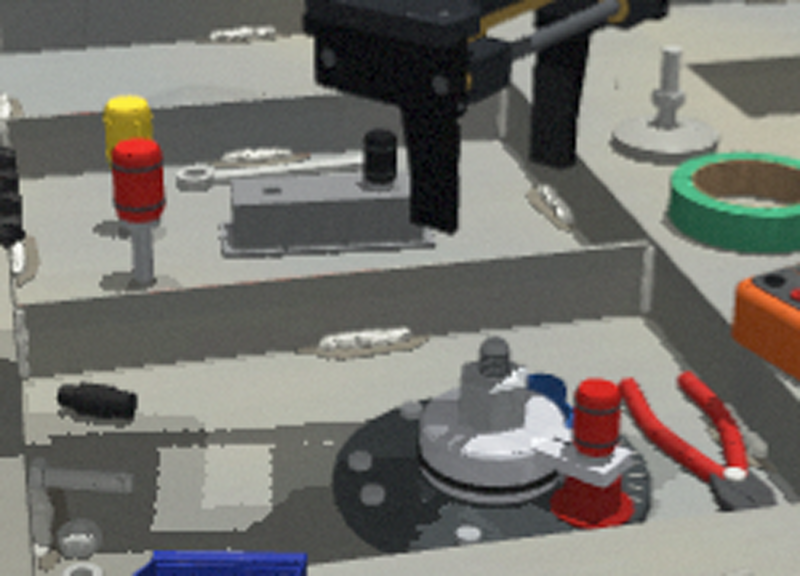

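View pics/w8.png

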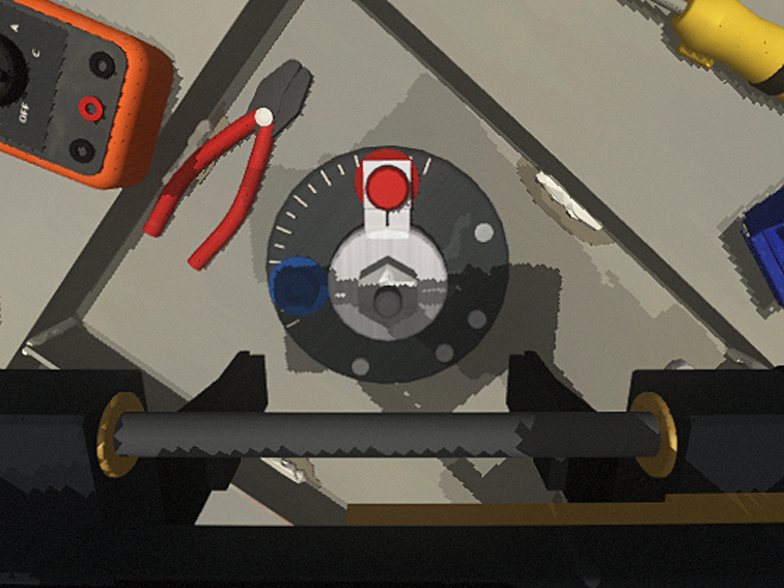

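The pin stands upright in the tongue over the red bushing, at (387,186) in the wrist view. The black pin, cutters and plug look unmoved. I check the head height and then hand in.

```bash
python3 - <<'E'
import pickle
from rig import *
from h import *
s,p,d=pickle.load(open('w8.pkl','rb'));X=cloud("wrist",d,s);Q=X[d>0]
q=Q[(np.hypot(Q[:,0]-.6067,Q[:,1]+.0259)<.025)];t=q[(q[:,2]>.07)&(q[:,2]<.1)];print(len(t),np.percentile(t[:,2],[5,50,95]),cv2.minEnclosingCircle(t[:,:2].astype(np.float32)))
print(read_state()['time_s'],hand_in())
E
```

```text
837 [0.07334457 0.07853699 0.07990468] ((0.6064551472663879, -0.026016265153884888), 0.011377623304724693)
the job is handed in; nothing more can be done
18.2 None
```

I turned the foot about 34° clockwise by its hexagon, until the tongue hole stood over the red bushing. Then I took the smaller red-headed pin from the rest, pushed it down through the tongue into the bushing, let go, backed the arm off and handed in at 18.2 s.

- **Foot:** after release, the tongue and the red disc were aligned to about 0.2 mm in the wrist picture.
- **Pin:** it went in with no noticeable force until the collar touched at 5.7 N. The pin head's top measured 78.5 mm above the deck against 78 mm expected, within 0.3 mm of where I put the bushing's centre. The pin stands upright.
- **Other things:** the black pin is still in the rest. The cutters and plug look unmoved in the last pictures, though I did not measure them.
- **Disagreements:**
  - The first top-camera estimate of the foot's axis was about 5 mm off, so I used the wrist depth and the grip position instead.
  - The gripper read about 21 mm on the 22 mm head, but the hold was firm.

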